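# Lock the masking-tape tray into its rack with the knob under the shelf

### The job

The blue tray with the masking tape must be locked into its bay on the low plywood rack. Turn the red-handled knob under the shelf fully to the unlocked side, slide the tray along the shelf past the latch until it is fully home against the end stop, then turn the knob fully back so that the latch bar closes behind the tray. Work the latch only by its knob, never by touching the steel bar on top; keep the tray flat on the shelf, and leave the spray cans behind the rack where they are.

Things in the scene. Friction and masses are not known exactly. Their poses are not given: they have to be found in the camera images.
- rack: fixed low plywood rack. Origin on the table; x points to its back, y to its left seen from the front, z up. Board x -67 to 102.5, y -170 to 170, top at z 110, 14 thick. On top a lane along y, open at the right (-y) end: front rails x -36.5 to -30.5, 16 high (gap for the latch bar y -43 to 61), back rail from x 90.5, 18 high; at the left an end stop 36 high, its face at y 160.
- lock_knob (a joint): knob under the board, on a vertical axis. 0 = locked (stop), 1.6 rad = unlocked (stop); stays where left (friction 0.12 N m). Its handle arm points, in the rack's x-y plane (angle from x towards y), at 225 deg minus the joint value: front-right when locked, straight to the front halfway, front-left when unlocked.
- knob_axis (a point): point on the knob's axis at the height of the handle arm's centreline, 78 above the table; in the rack frame x -45, y 37. Knob hub: 60 (with ribs 68) across, 30 high.
- knob_handle (a point): point on the centreline of the knob's level handle arm, 100 from the axis; moves with it. Arm: black, 16 thick, to 60 from the axis, then red, 22 thick, round end 136 from the axis. It stands out past the board's front edge; a finger from above can push it sideways there, best in an arc about the axis (on a straight line across it rubs and can jam). 67 free height under it.
- tray_mid (a point): centre (17 above the underside) of the loose blue open tray, 112 x 112, walls 34 high, 4.5 thick, about 0.25 kg; axes as the rack's. Starts in the lane right of the latch bar; 8 side play. Push it by its right (-y) wall; home, its centre is at y = 104 in the rack's frame.
- tape_mid (a point): centre of the roll of cream masking tape, 98 across, 52 high, 0.16 kg, that sits fast in the tray and moves with it (its top stands 57 above the board).
- can_blue: bystander: spray can with blue top, 66 across, 189 high; origin at its underside
- can_orange: bystander: grey spray can with orange top, 66 across, 154 high; origin at its underside
- tape_tray: the blue tray itself, origin at the centre of its underside (17 below the tray's centre point)
- latch_bar (a point): steel bar on the knob's shaft, on top of the board: do not touch. Point: 30 from the axis, 121 above the table, moves with the knob. Bar 55 long from the axis, 14 wide, 8 high each way, collar 26 across. Points in the rack's plane at 0 deg minus the knob's value: across the lane (+x) when locked, along the board's front (-y), clear of the lane, when unlocked. Locked, it lies 4 behind a tray that is home.

How it is judged:
By the outcome, as a careful person would: the job done as asked, in the order asked, and still so for the second after the job is handed in, with the robot touching nothing.
It also fails if it takes over 72 s, if anything falls off the work surface, if the arm or the gripper's body presses on something with over 40 N, if the wrist force passes 120 N, or if a joint passes its speed limit or range.

### The arm

A 6-joint arm with a two-finger parallel gripper is mounted at the origin on the work surface; the furniture and walls round the work are solid. World frame = base frame: x ahead of the robot, y to its left, z up, the work surface at z = 0. Lengths are in m, angles in rad, forces in N, time in s.
With the tool pointing down it reaches from about 0.4 to 0.825 m from the base axis. Payload 7 kg.
Tool frame: the origin (TCP) lies on the mounting face of the last link; the fingertips stand 178 mm ahead of it and the grasp point (between the pads) lies 159 mm ahead of it; z points along the fingers, y is the line along which they close (so a half turn about z gives the same grasp; the last joint's range is limited). The gripper opens to 88 mm and grips with 3 to 60 N. Pads are 19 mm wide; open, the fingers measure 130 mm over their backs; the gripper's body (78 mm by 193 mm) begins 47 mm behind the grasp point.
Start: joints at [1.466, 0.359, 0.012, 0, -1.224, -0.288], TCP at [0.258, 0.624, 0.405] pointing down, gripper open.
Joint ranges: [-3.07, 3.07], [-1.43, 2.12], [-1.02, 1.25], [-3.03, 1.67], [-3.05, -0], [-3.03, 3.03]. Speed limits (rad/s): [2.39, 2.39, 3.01, 3.14, 3.14, 3.14].

### API

Orientations are given as a unit quaternion [x, y, z, w].
In Python, from bench import sense, read_camera, get_calibration, finish_job gives the robot as it stands. The module is installed in compiled form; this text tells all that it offers.
- The arm moves only by the shell command python3 -m crank 'ROWS' [FORCE]. ROWS is JSON, one flat list of numbers, 7 for each row, row after row: the shift along the world's x, y, z in units of 0.04 m (1.0 is 0.04 m), then the turn, a rotation vector about the world's x, y, z in units of 0.1 rad (1.0 is 0.1 rad), then the opening, from 0 (shut) to 1 (fully open). In form: [dx, dy, dz, rx, ry, rz, fingers, dx, dy, dz, rx, ry, rz, fingers, ...]. A call has exactly 10 rows; each row shifts and turns the commanded pose from where the row before left it; what a row does not reach is not made up. A row lasts 1/12 s, in which the tool goes at most 41.7 mm and 7.16 degrees, less where a joint would pass 70% of its speed; a pose out of reach is approached as far as the arm can. A call with a number of a shift or a turn outside -1 to 1 is refused whole. A call with a gripper value outside its range is refused whole. The fingers move at their own pace and stop on an object; FORCE is the grip in N (left out, the last holds). Time passes only in rows, so rows that do not move let the fingers close, or fill a call up. It gives the time, the measured TCP pose, the force, the opening and the grip force at its end, in the units of the state.
- sense(): the state, without advancing time (a new reading comes with each control period).
- read_camera(name): name is "scene" or "side" or "wrist"; returns (picture, depth): 480x640x3 uint8, blue, green, red; 480x640 float32, m along the optical axis (not along the pixel's ray), 0 where there is no reading.
- get_calibration(name): a dict with "intrinsics" (3x3 intrinsics, pixels), "rvec" (rotation vector, rad) and "tvec" (3), from world to camera coordinates, as OpenCV has them. Camera axes: x right, y down, z forward; pixel columns grow to the right and rows downward; lengths in m; the calibration is good to about 2 mm. A picture is of the moment at which its call begins: read the wrist's pose just before it. get_calibration takes no time and is no camera call; for the wrist camera it gives the pose at the moment of the call.
- finish_job(): hands the job in; it is judged then, once.
The state is a dict: "clock": time; "q": joint angles; "qvel": joint speeds; "tau": joint torques, N m; "position": TCP position; "eef_rot": TCP orientation; "ft_force": force on the tool from outside, world axes, zero at the start; "wrist_torque": the same for the moment, N m; "grip_width": finger opening in m; "finger_force": force on a finger pad.
Only numpy, scipy, OpenCV 4.12 (cv2) and the standard library are available. Lean on these libraries where they do the work, as an engineer would, in place of code of your own. Each camera call takes 0.05 s, during which the arm holds its last target. There are 200 camera calls.

## Working session

There is one attempt and no reset: what is moved stays moved. The work goes in short steps, Python scripts to look and compute and a shell command to move; the robot and the scene stay as the last step left them, time stands still between calls to the robot, and variables do not carry over. Pictures are saved under pics/ and viewed, at most 10 in all, crops included, and the job is handed in when it is done.

```bash
mkdir -p pics; python3 - <<'E'
from bench import *
import cv2,numpy as np
s=sense();print(s)
for n in("scene","side"):
    p,d=read_camera(n);cv2.imwrite(f"pics/{n}0.png",p);np.save(f"pics/{n}0.npy",d)
    c=get_calibration(n);print(n,c)
E
```

```text
{'clock': 0.0, 'q': array([ 1.46608344e+00,  3.59369664e-01,  1.10556876e-02, -3.06856296e-04,
       -1.22407094e+00, -2.88125756e-01]), 'qvel': array([ 7.14919687e-04,  7.37037063e-05,  8.76878096e-04, -4.03420605e-04,
        1.70170528e-03, -8.87488869e-04]), 'tau': array([ 6.78605484e-04, -5.82716274e+01,  2.93046534e+01,  6.99741036e+00,
        6.82981830e-03, -1.65499409e-04]), 'position': array([0.25831713, 0.62341105, 0.40374   ]), 'eef_rot': array([ 9.80761146e-01, -1.95209945e-01, -7.09100938e-05,  8.04168924e-04]), 'ft_force': array([-1.30315826e-04,  9.65926315e-01, -1.16759007e-02]), 'wrist_torque': array([ 0.01089766, -0.00663802, -0.02839734]), 'finger_force': 0.0, 'grip_width': 0.08767674225627048}
scene {'intrinsics': array([[465.48711925,   0.        , 322.38050311],
       [  0.        , 465.48711925, 239.71113578],
       [  0.        ,   0.        ,   1.        ]]), 'rvec': array([ 2.1500228 , -0.75970667,  0.33175229]), 'tvec': array([-0.65638947,  0.20199614,  0.81375463])}
side {'intrinsics': array([[526.93693479,   0.        , 310.09333154],
       [  0.        , 526.93693479, 242.01353934],
       [  0.        ,   0.        ,   1.        ]]), 'rvec': array([ 2.00934004, -0.19715847,  0.11976515]), 'tvec': array([-0.61988888,  0.03937046,  1.07034125])}
```

View pics/scene0.png

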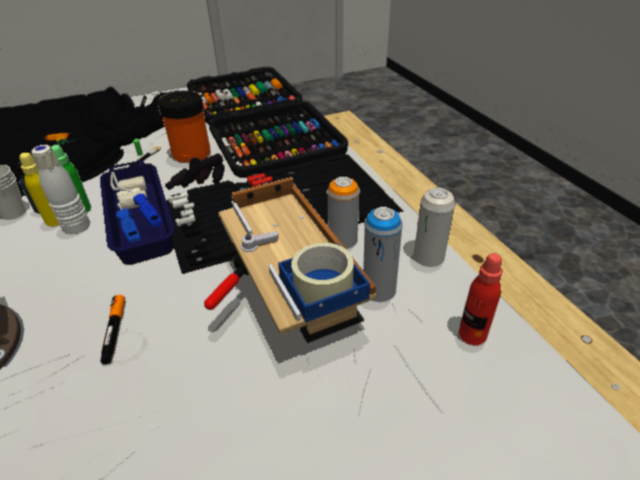

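View pics/side0.png

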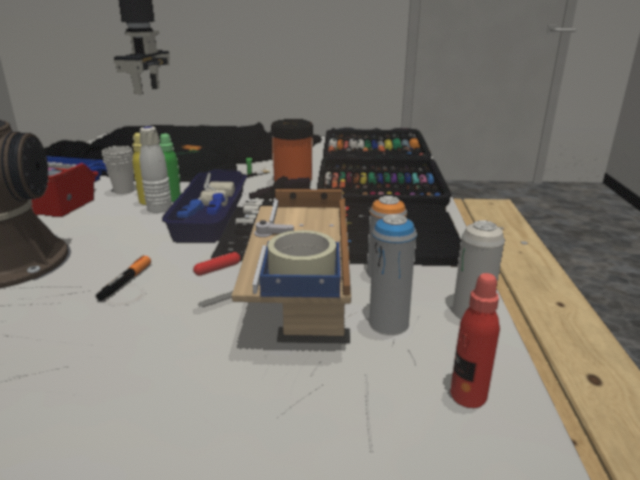

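Scene view: rack around (290,255), its front edge facing the robot, end stop at the top (265,190), red handle at (222,290), latch at (258,240), and tape ring at (322,270). The side view agrees: handle at (217,263), tape at (302,255).

```bash
cat > h.py <<'E'
import cv2,numpy as np
from bench import *
def cloud(d,c):
    R,_=cv2.Rodrigues(c["rvec"]);K=c["intrinsics"];v,u=np.mgrid[:480,:640]
    P=np.stack([(u-K[0,2])/K[0,0]*d,(v-K[1,2])/K[1,1]*d,d],-1)
    return (P-c["tvec"].ravel())@R
def plane(uv,c,z):
    R,_=cv2.Rodrigues(c["rvec"]);o=-R.T@c["tvec"].ravel()
    K=c["intrinsics"];u=np.atleast_2d(uv).astype(float)
    r=np.c_[(u-[K[0,2],K[1,2]])/[K[0,0],K[1,1]],np.ones(len(u))]@R
    return (o+r*((z-o[2])/r[:,2])[:,None])
def blob(m,roi):
    k=np.zeros_like(m);x0,y0,x1,y1=roi;k[y0:y1,x0:x1]=m[y0:y1,x0:x1]
    n,l,s,c=cv2.connectedComponentsWithStats(k);i=1+np.argmax(s[1:,4]);return l==i
E
python3 - <<'E'
from h import *
rois={"scene":(195,170,400,340),"side":(190,185,360,345)}
for n in rois:
    p=cv2.imread(f"pics/{n}0.png");d=np.load(f"pics/{n}0.npy");c=get_calibration(n);P=cloud(d,c)
    h=cv2.cvtColor(p,cv2.COLOR_BGR2HSV);H,S,V=[h[...,i] for i in range(3)]
    roi=rois[n]
    w=((H>8)&(H<28)&(S>60)&(V>110)).astype(np.uint8)
    w=(blob(w,roi)&(abs(P[...,2]-.11)<.006)).astype(np.uint8)
    uv=np.argwhere(w)[:,::-1];X=plane(uv,c,.11)
    r=cv2.minAreaRect((X[:,:2]*1000).astype(np.float32));print(n,"board",r,cv2.boxPoints(r).round(0).tolist(), "z",np.median(P[...,2][w>0]))
    m=(((H<6)|(H>174))&(S>150)&(V>90)).astype(np.uint8)
    hr=(195,265,250,315) if n=="scene" else (185,240,250,285)
    b=blob(m,hr);uv=np.argwhere(b)[:,::-1];X=plane(uv,c,.083)[:,:2]*1000
    r=cv2.minAreaRect(X.astype(np.float32));print(" red",r,"z",np.median(P[...,2][b]),P[...,2][b].max());print(cv2.boxPoints(r).round(0).tolist())
    t=((H>12)&(H<40)&(S>15)&(S<110)&(V>120)&(abs(P[...,2]-.167)<.006)).astype(np.uint8)
    b=blob(t,roi);uv=np.argwhere(b)[:,::-1];X=plane(uv,c,.167)[:,:2]*1000
    print(" tape",cv2.minEnclosingCircle(X.astype(np.float32)),b.sum())
E
```

```text
scene board ((551.9872436523438, -256.5866394042969), (342.4678955078125, 159.60073852539062), 76.80950164794922) [[435.0, -405.0], [591.0, -442.0], [669.0, -108.0], [513.0, -72.0]] z 0.1113029426894436
 red ((421.5460205078125, -247.1541290283203), (88.599609375, 23.955219268798828), 23.798343658447266) z 0.08786193294666651 0.09307923082052817
[[376.0, -254.0], [386.0, -276.0], [467.0, -240.0], [457.0, -218.0]]
 tape ((543.8391723632812, -377.3570556640625), 50.19062805175781) 817
side board ((587.539794921875, -193.228759765625), (189.94313049316406, 122.16606140136719), 76.9110107421875) [[507.0, -272.0], [626.0, -300.0], [669.0, -115.0], [550.0, -87.0]] z 0.10871039387272954
 red ((424.00042724609375, -249.86715698242188), (84.69176483154297, 29.17037582397461), 28.104032516479492) z 0.0846722942778395 0.08935274824998662
[[380.0, -257.0], [394.0, -283.0], [468.0, -243.0], [454.0, -217.0]]
 tape ((545.1752319335938, -383.06201171875), 49.76419448852539) 649
```

```bash
python3 - <<'E'
from h import *
G={}
for n in("scene","side"):
    P=cloud(np.load(f"pics/{n}0.npy"),get_calibration(n)).reshape(-1,3)
    for x,y,z in P:
        if .2<x<.8 and -.6<y<.7 and .02<z<.4:
            k=(round(x/.05),round(y/.05));G[k]=max(G.get(k,0),z)
print("y\\x ",[round(i*.05,2) for i in range(4,17)])
for j in range(14,-13,-1):print(round(j*.05,2),[int(1000*G.get((i,j),0)) for i in range(4,17)])
E
```

```text
y\x  [0.2, 0.25, 0.3, 0.35, 0.4, 0.45, 0.5, 0.55, 0.6, 0.65, 0.7, 0.75, 0.8]
0.7 [42, 301, 331, 330, 40, 37, 43, 0, 56, 57, 62, 38, 35]
0.65 [389, 378, 398, 294, 42, 60, 69, 71, 70, 68, 61, 40, 33]
0.6 [390, 399, 399, 43, 48, 64, 75, 71, 70, 70, 0, 0, 41]
0.55 [332, 332, 311, 46, 50, 65, 77, 70, 64, 54, 0, 0, 46]
0.5 [56, 332, 0, 48, 57, 59, 56, 55, 0, 0, 0, 38, 41]
0.45 [108, 56, 0, 48, 55, 56, 22, 47, 0, 172, 0, 46, 42]
0.4 [118, 0, 0, 0, 0, 0, 0, 0, 172, 172, 173, 44, 29]
0.35 [117, 136, 0, 0, 61, 60, 57, 0, 173, 173, 172, 44, 29]
0.3 [0, 183, 175, 173, 61, 60, 60, 0, 161, 170, 166, 41, 27]
0.25 [0, 207, 209, 114, 61, 45, 61, 36, 65, 63, 46, 28, 24]
0.2 [0, 205, 208, 61, 49, 46, 61, 60, 65, 64, 55, 29, 28]
0.15 [0, 0, 0, 61, 55, 60, 61, 32, 31, 31, 45, 46, 42]
0.1 [0, 0, 59, 65, 65, 65, 52, 31, 31, 36, 30, 41, 42]
0.05 [0, 0, 61, 76, 73, 72, 29, 32, 31, 34, 31, 29, 29]
0.0 [0, 0, 60, 85, 70, 61, 32, 32, 0, 0, 25, 31, 30]
-0.05 [0, 23, 26, 0, 0, 28, 109, 30, 0, 0, 26, 30, 29]
-0.1 [0, 26, 26, 0, 0, 28, 113, 150, 150, 148, 128, 30, 30]
-0.15 [22, 25, 0, 0, 0, 0, 127, 129, 114, 131, 27, 30, 0]
-0.2 [24, 24, 0, 0, 0, 91, 137, 130, 113, 131, 156, 156, 24]
-0.25 [0, 0, 0, 0, 91, 113, 114, 130, 113, 131, 148, 149, 0]
-0.3 [0, 0, 0, 0, 0, 114, 146, 144, 131, 131, 0, 0, 0]
-0.35 [0, 0, 0, 0, 0, 114, 169, 169, 168, 190, 191, 0, 0]
-0.4 [0, 0, 0, 0, 0, 129, 169, 168, 168, 186, 190, 0, 0]
-0.45 [0, 0, 0, 0, 0, 0, 148, 164, 146, 0, 0, 0, 0]
-0.5 [0, 0, 0, 0, 0, 0, 0, 0, 0, 0, 0, 0, 0]
-0.55 [0, 0, 0, 0, 0, 0, 0, 0, 0, 0, 162, 188, 0]
-0.6 [0, 0, 0, 0, 0, 0, 0, 0, 0, 0, 0, 116, 0]
```

```bash
python3 -m crank '[0.65,-0.75,0,0,0,0.16,0, 0.65,-0.75,0,0,0,0.16,0, 0.65,-0.75,0,0,0,0.16,0, 0.65,-0.75,0,0,0,0.16,0, 0.65,-0.75,0,0,0,0.16,0, 0.65,-0.75,0,0,0,0.16,0, 0.65,-0.75,0,0,0,0.16,0, 0.65,-0.75,0,0,0,0.16,0, 0.65,-0.75,0,0,0,0.16,0, 0.65,-0.75,0,0,0,0.16,0]' 20; python3 -m crank '[-0.1,-0.95,0,0,0,0,0, -0.1,-0.95,0,0,0,0,0, -0.1,-0.95,0,0,0,0,0, -0.1,-0.95,0,0,0,0,0, -0.1,-0.95,0,0,0,0,0, -0.1,-0.95,0,0,0,0,0, -0.1,-0.95,0,0,0,0,0, -0.1,-0.95,0,0,0,0,0, -0.1,-0.95,0,0,0,0,0, -0.1,-0.95,0,0,0,0,0]'
```

```text
clock: 0.93
position: [0.5192, 0.3218, 0.4045]
eef_rot: [0.993, -0.116, -0.0, 0.0]
ft_force: [-0.1, 0.1, 0.6]
grip_width: 0.0267
finger_force: 0.0
clock: 1.77
position: [0.4775, -0.0582, 0.4047]
eef_rot: [0.993, -0.116, 0.0, -0.0]
ft_force: [1.5, -0.3, 0.1]
grip_width: 0.0007
finger_force: 0.0
```

```bash
python3 -m crank '[-0.18,-0.75,0,0,0,0,0, -0.18,-0.75,0,0,0,0,0, -0.18,-0.75,0,0,0,0,0, -0.18,-0.75,0,0,0,0,0, -0.18,-0.75,0,0,0,0,0, -0.18,-0.75,0,0,0,0,0, -0.18,-0.75,0,0,0,0,0, -0.18,-0.75,0,0,0,0,0, 0,0,0,0,0,0,0, 0,0,0,0,0,0,0]'; python3 - <<'E'
from h import *
c=get_calibration("wrist");p,d=read_camera("wrist");cv2.imwrite("pics/w1.png",p)
P=cloud(d,c);h=cv2.cvtColor(p,cv2.COLOR_BGR2HSV);H,S,V=[h[...,i] for i in range(3)]
b=blob((((H<6)|(H>174))&(S>150)&(V>90)&(P[...,0]<.5)).astype(np.uint8),(0,0,640,480))
print(b.sum(),np.median(P[...,2][b]));X=plane(np.argwhere(b)[:,::-1],c,.085)[:,:2]*1000
r=cv2.minAreaRect(X.astype(np.float32));print(r,cv2.boxPoints(r).round())
E
```

```text
clock: 2.6
position: [0.4201, -0.2977, 0.4041]
eef_rot: [0.993, -0.118, -0.001, -0.0]
ft_force: [0.1, 1.3, 0.6]
grip_width: 0.0006
finger_force: 0.0
3138 0.08657049625423788
((422.7146301269531, -248.63946533203125), (81.41870880126953, 21.835302352905273), 24.630901336669922) [[ 381. -256.]
 [ 390. -276.]
 [ 464. -242.]
 [ 455. -222.]]
```

View pics/w1.png

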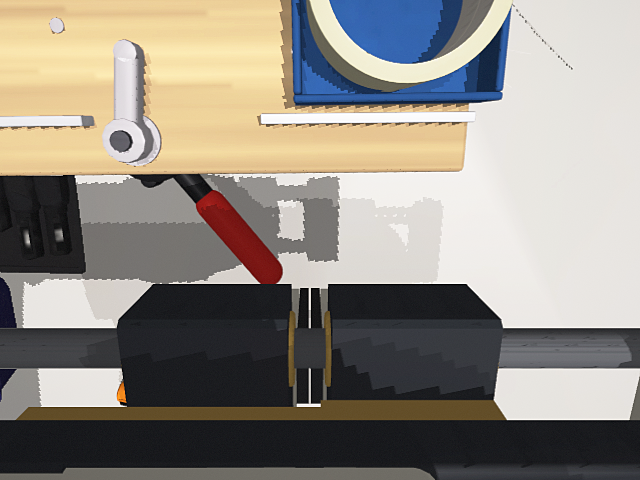

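Wrist view: the handle runs from (205,200) to (270,270). The closed fingers (310,340) are on its trailing side, and the bar at (125,90) lies across the lane.

```bash
python3 -m crank '[0,0,-0.5,0,0,0,0, 0,0,-0.5,0,0,0,0, 0,0,-0.5,0,0,0,0, 0,0,-0.5,0,0,0,0, 0,0,-0.5,0,0,0,0, 0,0,-0.5,0,0,0,0, 0,0,-0.5,0,0,0,0, 0,0,-0.35,0,0,0,0, 0,0,0,0,0,0,0, 0,0,0,0,0,0,0]'; python3 - <<'E'
import numpy as np
ax=np.array([.5046,-.2077]);p=ax
r=.122;a=np.radians(np.linspace(227,132,20))
q=ax+r*np.c_[np.cos(a),np.sin(a)]
print((q*1000).round());print((np.diff(q,axis=0)/.04).round(2).tolist())
E
```

```text
clock: 3.48
position: [0.421, -0.2956, 0.2504]
eef_rot: [0.993, -0.115, -0.001, -0.0]
ft_force: [0.5, -0.7, 0.4]
grip_width: 0.0004
finger_force: 0.0
[[ 421. -297.]
 [ 414. -289.]
 [ 407. -281.]
 [ 401. -272.]
 [ 396. -263.]
 [ 391. -253.]
 [ 388. -243.]
 [ 385. -233.]
 [ 384. -223.]
 [ 383. -212.]
 [ 383. -201.]
 [ 384. -191.]
 [ 386. -180.]
 [ 389. -170.]
 [ 392. -160.]
 [ 397. -150.]
 [ 402. -141.]
 [ 408. -133.]
 [ 415. -124.]
 [ 423. -117.]]
[[-0.19, 0.19], [-0.17, 0.21], [-0.15, 0.22], [-0.13, 0.23], [-0.11, 0.24], [-0.09, 0.25], [-0.07, 0.26], [-0.04, 0.26], [-0.02, 0.27], [0.0, 0.27], [0.03, 0.26], [0.05, 0.26], [0.07, 0.26], [0.09, 0.25], [0.11, 0.24], [0.14, 0.23], [0.15, 0.22], [0.17, 0.2], [0.19, 0.19]]
```

```bash
python3 -m crank '[-0.19,0.19,0,0,0,0,0, -0.17,0.21,0,0,0,0,0, -0.15,0.22,0,0,0,0,0, -0.13,0.23,0,0,0,0,0, -0.11,0.24,0,0,0,0,0, -0.09,0.25,0,0,0,0,0, -0.07,0.26,0,0,0,0,0, -0.04,0.26,0,0,0,0,0, -0.02,0.27,0,0,0,0,0, 0,0.27,0,0,0,0,0]'
```

```text
clock: 4.32
position: [0.3815, -0.1994, 0.2507]
eef_rot: [0.993, -0.116, -0.0, 0.0]
ft_force: [-0.8, -0.9, 0.8]
grip_width: 0.0004
finger_force: 0.6
```

```bash
python3 -m crank '[0.03,0.26,0,0,0,0,0, 0.05,0.26,0,0,0,0,0, 0.07,0.26,0,0,0,0,0, 0.09,0.25,0,0,0,0,0, 0.11,0.24,0,0,0,0,0, 0.14,0.23,0,0,0,0,0, 0.08,0.11,0,0,0,0,0, 0.08,0.11,0,0,0,0,0, 0,0,0,0,0,0,0, 0,0,0,0,0,0,0]'; python3 - <<'E'
from h import *
for n in("scene","side"):
    c=get_calibration(n);p,d=read_camera(n);P=cloud(d,c);h=cv2.cvtColor(p,cv2.COLOR_BGR2HSV);H,S,V=[h[...,i] for i in range(3)]
    b=blob((((H<6)|(H>174))&(S>150)&(V>90)&(P[...,0]>.35)&(P[...,0]<.53)&(P[...,1]>-.35)&(P[...,1]<0)&(P[...,2]>.06)).astype(np.uint8),(0,0,640,480))
    X=plane(np.argwhere(b)[:,::-1],c,.083)[:,:2]*1000
    r=cv2.minAreaRect(X.astype(np.float32));print(b.sum(),r,cv2.boxPoints(r).round().tolist())
    cv2.imwrite(f"pics/{n}1.png",p)
E
```

```text
clock: 5.15
position: [0.4081, -0.1315, 0.2505]
eef_rot: [0.993, -0.116, -0.0, -0.0]
ft_force: [0.1, -0.2, 0.3]
grip_width: 0.0006
finger_force: 0.0
147 ((464.3594665527344, -154.59542846679688), (39.283294677734375, 26.393749237060547), 62.14414596557617) [[444.0, -166.0], [467.0, -178.0], [485.0, -143.0], [462.0, -131.0]]
166 ((454.97393798828125, -146.2942352294922), (28.529699325561523, 64.10139465332031), 36.39442443847656) [[424.0, -129.0], [463.0, -181.0], [485.0, -164.0], [447.0, -112.0]]
```

View pics/scene1.png

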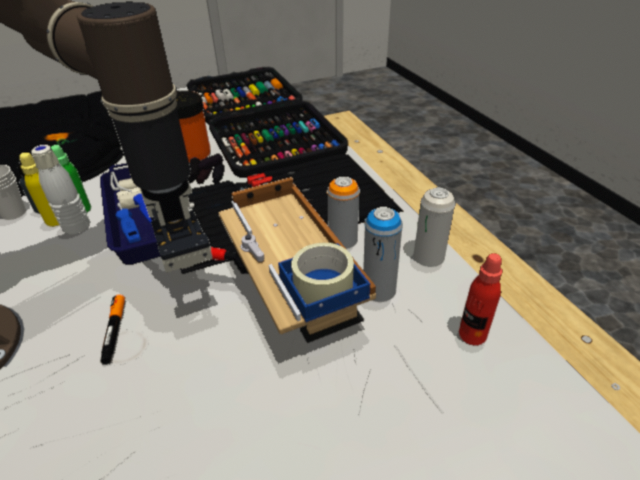

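The bar (252,245) now lies nearly along the front, and the handle is behind the gripper at (218,254). I'll continue gently until it reaches the stop.

```bash
python3 -m crank '[0.09,0.1,0,0,0,0,0, 0.09,0.1,0,0,0,0,0, 0.09,0.09,0,0,0,0,0, 0.1,0.09,0,0,0,0,0, 0,0,0,0,0,0,0, 0,0,0,0,0,0,0, 0,0,0,0,0,0,0, 0,0,0,0,0,0,0, 0,0,0,0,0,0,0, 0,0,0,0,0,0,0]'
```

```text
clock: 6.08
position: [0.4219, -0.1169, 0.2503]
eef_rot: [0.993, -0.116, -0.002, 0.001]
ft_force: [-4.5, -6.9, 2.6]
grip_width: 0.0003
finger_force: 3.6
```

```bash
python3 -m crank '[0.05,0.05,0,0,0,0,0, 0.05,0.05,0,0,0,0,0, 0,0,0,0,0,0,0, 0,0,0,0,0,0,0, 0,0,0,0,0,0,0, 0,0,0,0,0,0,0, 0,0,0,0,0,0,0, 0,0,0,0,0,0,0, 0,0,0,0,0,0,0, 0,0,0,0,0,0,0]'
```

```text
clock: 6.92
position: [0.4235, -0.1146, 0.2499]
eef_rot: [0.993, -0.116, -0.005, 0.003]
ft_force: [-11.2, -21.5, 9.4]
grip_width: 0.0008
finger_force: 9.9
```

```bash
python3 -m crank '[-0.2,-0.2,0,0,0,0,0, -0.2,-0.2,0,0,0,0,0, -0.1,-0.3,0,0,0,0,0, 0,0,0.8,0,0,0,0, 0,0,0.8,0,0,0,0, 0,0,0.8,0,0,0,0, 0,0,0.8,0,0,0,0, 0,0,0.7,0,0,0,0, 0,0,0,0,0,0,0, 0,0,0,0,0,0,0]'; python3 -m crank '[0.3,-0.9,0,0,0,0,0, 0.3,-0.9,0,0,0,0,0, 0.3,-0.9,0,0,0,0,0, 0.3,-0.9,0,0,0,0,0, 0.3,-0.9,0,0,0,0,0, 0.3,-0.9,0,0,0,0,0, 0.3,-0.9,0,0,0,0,0, 0.3,-0.9,0,0,0,0,0, 0.3,-0.9,0,0,0,0,0, 0,0,0,0,0,0,0]'
python3 - <<'E'
from h import *
c=get_calibration("wrist");p,d=read_camera("wrist");cv2.imwrite("pics/w2.png",p)
c2=get_calibration("scene");p,d=read_camera("scene");P=cloud(d,c2);h=cv2.cvtColor(p,cv2.COLOR_BGR2HSV);H,S,V=[h[...,i] for i in range(3)]
b=blob((((H<6)|(H>174))&(S>150)&(V>90)&(P[...,0]>.35)&(P[...,0]<.53)&(P[...,1]>-.35)&(P[...,1]<0)&(P[...,2]>.06)).astype(np.uint8),(0,0,640,480))
X=plane(np.argwhere(b)[:,::-1],c2,.083)[:,:2]*1000
r=cv2.minAreaRect(X.astype(np.float32));print(b.sum(),r,cv2.boxPoints(r).round().tolist())
E
```

```text
clock: 7.75
position: [0.4071, -0.1403, 0.4083]
eef_rot: [0.993, -0.116, 0.002, -0.001]
ft_force: [-0.2, 0.6, -1.1]
grip_width: 0.0009
finger_force: 0.0
clock: 8.58
position: [0.5159, -0.4695, 0.4019]
eef_rot: [0.993, -0.118, -0.002, -0.0]
ft_force: [0.3, 0.7, -0.3]
grip_width: 0.0003
finger_force: 0.0
401 ((456.4156799316406, -127.57203674316406), (29.464733123779297, 86.11681365966797), 30.341331481933594) [[422.0, -98.0], [465.0, -172.0], [491.0, -157.0], [447.0, -83.0]]
```

View pics/w2.png

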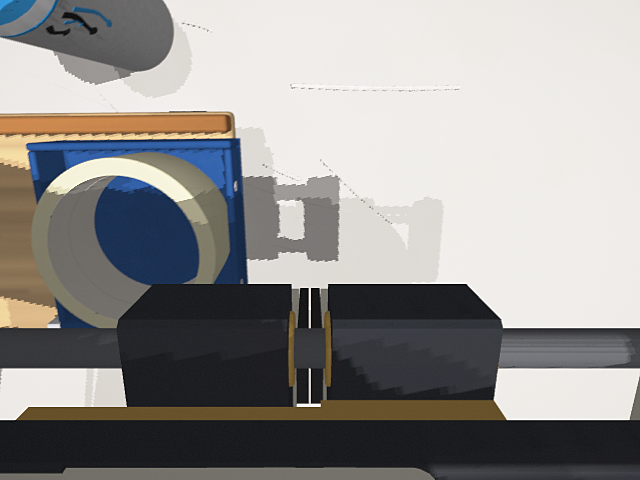

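Wrist view: the tray's right wall is at column 240, clear of the fingers at column 310. In the scene view the handle is at 120° world, which is the unlocked stop. I'll lower the fingers and push.

```bash
python3 -m crank '[0.13,-0.03,-0.4,0,0,0,0, 0,0,-0.45,0,0,0,0, 0,0,-0.45,0,0,0,0, 0,0,-0.45,0,0,0,0, 0,0,-0.45,0,0,0,0, 0,0,-0.45,0,0,0,0, 0,0,0,0,0,0,0, 0,0,0,0,0,0,0, 0,0,0,0,0,0,0, 0,0,0,0,0,0,0]'; python3 -m crank '[0.05,0.2,0,0,0,0,0, 0.05,0.2,0,0,0,0,0, 0.05,0.2,0,0,0,0,0, 0.05,0.2,0,0,0,0,0, 0.05,0.2,0,0,0,0,0, 0.05,0.2,0,0,0,0,0, 0.05,0.2,0,0,0,0,0, 0.05,0.2,0,0,0,0,0, 0,0,0,0,0,0,0, 0,0,0,0,0,0,0]'
```

```text
clock: 9.52
position: [0.5204, -0.4655, 0.3024]
eef_rot: [0.993, -0.116, 0.001, 0.001]
ft_force: [0.6, 0.2, 0.7]
grip_width: 0.0004
finger_force: 0.0
clock: 10.35
position: [0.5361, -0.4006, 0.3002]
eef_rot: [0.993, -0.116, -0.0, -0.001]
ft_force: [-0.4, -0.1, -0.2]
grip_width: 0.0004
finger_force: 0.0
```

```bash
python3 -m crank '[0.06,0.24,0,0,0,0,0, 0.06,0.24,0,0,0,0,0, 0.06,0.24,0,0,0,0,0, 0.06,0.24,0,0,0,0,0, 0.06,0.24,0,0,0,0,0, 0.06,0.24,0,0,0,0,0, 0.06,0.24,0,0,0,0,0, 0.05,0.22,0,0,0,0,0, 0,0,0,0,0,0,0, 0,0,0,0,0,0,0]'; python3 - <<'E'
from h import *
p,d=read_camera("side");cv2.imwrite("pics/s2.png",p)
c=get_calibration("side");P=cloud(d,c);h=cv2.cvtColor(p,cv2.COLOR_BGR2HSV);H,S,V=[h[...,i] for i in range(3)]
b=(H>105)&(H<125)&(S>120)&(P[...,2]>.112)&(P[...,2]<.15)&(P[...,0]>.45)&(P[...,0]<.65)&(P[...,1]<-.08)
X=P[b][:,:2]-[.540,-.254];x=X@[.9736,-.228];y=X@[.228,.9736]
print(b.sum(),np.percentile(x,[2,98]),np.percentile(y,[2,98]))
E
```

```text
clock: 11.18
position: [0.5551, -0.3249, 0.3009]
eef_rot: [0.993, -0.116, 0.0, -0.0]
ft_force: [0.3, 0.1, 0.7]
grip_width: 0.0005
finger_force: 0.0
1 [0.08804676 0.08804676] [-0.01100039 -0.01100039]
```

View pics/s2.png

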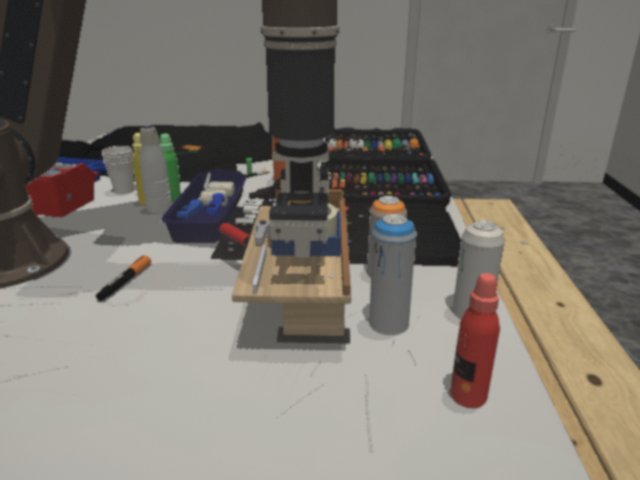

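The tray (305,243) slides straight and flat ahead of the fingers, with the bar clear at the front (262,230).

```bash
python3 -m crank '[0.05,0.22,0,0,0,0,0, 0.05,0.22,0,0,0,0,0, 0.05,0.22,0,0,0,0,0, 0.05,0.22,0,0,0,0,0, 0.05,0.22,0,0,0,0,0, 0.05,0.22,0,0,0,0,0, 0.05,0.22,0,0,0,0,0, 0.05,0.22,0,0,0,0,0, 0.03,0.12,0,0,0,0,0, 0,0,0,0,0,0,0]'; python3 -m crank '[0.02,0.08,0,0,0,0,0, 0.02,0.08,0,0,0,0,0, 0.02,0.08,0,0,0,0,0, 0,0,0,0,0,0,0, 0,0,0,0,0,0,0, 0,0,0,0,0,0,0, 0,0,0,0,0,0,0, 0,0,0,0,0,0,0, 0,0,0,0,0,0,0, 0,0,0,0,0,0,0]'
```

```text
clock: 12.07
position: [0.5724, -0.2491, 0.3007]
eef_rot: [0.993, -0.116, 0.0, -0.0]
ft_force: [-0.4, -0.2, 0.5]
grip_width: 0.0002
finger_force: 0.0
clock: 12.9
position: [0.5744, -0.2409, 0.3006]
eef_rot: [0.993, -0.116, 0.0, -0.0]
ft_force: [0.9, 0.9, -0.4]
grip_width: 0.0005
finger_force: 0.0
```

```bash
python3 -m crank '[0.01,0.05,0,0,0,0,0, 0.01,0.05,0,0,0,0,0, 0.01,0.05,0,0,0,0,0, 0.01,0.05,0,0,0,0,0, 0,0,0,0,0,0,0, 0,0,0,0,0,0,0, 0,0,0,0,0,0,0, 0,0,0,0,0,0,0, 0,0,0,0,0,0,0, 0,0,0,0,0,0,0]'
```

```text
clock: 13.73
position: [0.576, -0.2328, 0.3007]
eef_rot: [0.993, -0.116, 0.0, -0.0]
ft_force: [0.3, 0.8, -0.5]
grip_width: 0.0008
finger_force: 0.0
```

```bash
python3 -m crank '[0.01,0.04,0,0,0,0,0, 0.01,0.04,0,0,0,0,0, 0,0,0,0,0,0,0, 0,0,0,0,0,0,0, 0,0,0,0,0,0,0, 0,0,0,0,0,0,0, 0,0,0,0,0,0,0, 0,0,0,0,0,0,0, 0,0,0,0,0,0,0, 0,0,0,0,0,0,0]'
```

```text
clock: 14.57
position: [0.5768, -0.2296, 0.3006]
eef_rot: [0.993, -0.116, -0.0, -0.0]
ft_force: [0.0, -1.8, 0.3]
grip_width: 0.0004
finger_force: 0.7
```

```bash
python3 -m crank '[0.01,0.05,0,0,0,0,0, 0.01,0.05,0,0,0,0,0, 0,0,0,0,0,0,0, 0,0,0,0,0,0,0, 0,0,0,0,0,0,0, 0,0,0,0,0,0,0, 0,0,0,0,0,0,0, 0,0,0,0,0,0,0, 0,0,0,0,0,0,0, 0,0,0,0,0,0,0]'
```

```text
clock: 15.4
position: [0.578, -0.2281, 0.3016]
eef_rot: [0.993, -0.116, 0.001, 0.002]
ft_force: [1.9, -17.6, -0.2]
grip_width: 0.0002
finger_force: 8.2
```

The tray is home: the force jumped to 18 N. I'll back off, lift and check.

```bash
python3 -m crank '[-0.02,-0.1,0,0,0,0,0, -0.05,-0.2,0,0,0,0,0, -0.1,-0.4,0,0,0,0,0, -0.1,-0.4,0,0,0,0,0, 0,0,0.5,0,0,0,0, 0,0,0.7,0,0,0,0, 0,0,0.7,0,0,0,0, 0,0,0.7,0,0,0,0, 0,0,0,0,0,0,0, 0,0,0,0,0,0,0]'; python3 -m crank '[-0.7,0.5,0,0,0,0,0, -0.7,0.5,0,0,0,0,0, -0.7,0.5,0,0,0,0,0, -0.7,0.6,0,0,0,0,0, -0.7,0.6,0,0,0,0,0, -0.6,0.7,0,0,0,0,0, 0,0.7,0,0,0,0,0, 0,0.6,0,0,0,0,0, 0,0,0,0,0,0,0, 0,0,0,0,0,0,0]'; python3 - <<'E'
from h import *
c=get_calibration("wrist");p,d=read_camera("wrist");cv2.imwrite("pics/w3.png",p)
P=cloud(d,c);h=cv2.cvtColor(p,cv2.COLOR_BGR2HSV);H,S,V=[h[...,i] for i in range(3)]
red=((H<6)|(H>174))&(S>150)&(V>90)
b=blob((red&(P[...,0]<.52)&(P[...,2]>.05)).astype(np.uint8),(0,0,640,480))
X=plane(np.argwhere(b)[:,::-1],c,.085)[:,:2]*1000
r=cv2.minAreaRect(X.astype(np.float32));print("red",r,cv2.boxPoints(r).round().tolist())
for n in("scene","side"):
    c=get_calibration(n);p,d=read_camera(n);P=cloud(d,c);h=cv2.cvtColor(p,cv2.COLOR_BGR2HSV);H,S,V=[h[...,i] for i in range(3)]
    b=((H>12)&(H<40)&(S>15)&(S<110)&(V>120)&(abs(P[...,2]-.167)<.006)&(P[...,0]>.48)&(P[...,0]<.68)&(P[...,1]<0)&(P[...,1]>-.3)).astype(np.uint8)
    b=blob(b,(0,0,640,480));X=plane(np.argwhere(b)[:,::-1],c,.167)[:,:2]
    o,r=cv2.minEnclosingCircle((X*1000).astype(np.float32));v=np.array(o)-[540,-254];print(n,"tape rack",v@[.9736,-.228],v@[.228,.9736],r,b.sum())
E
```

```text
clock: 16.23
position: [0.567, -0.2696, 0.4067]
eef_rot: [0.993, -0.116, 0.002, -0.0]
ft_force: [-0.5, -0.4, -0.4]
grip_width: 0.0004
finger_force: 0.0
clock: 17.07
position: [0.4023, -0.0807, 0.4041]
eef_rot: [0.993, -0.115, -0.0, -0.0]
ft_force: [0.5, -0.5, 1.0]
grip_width: 0.0001
finger_force: 0.0
red ((459.7758483886719, -126.98089599609375), (20.966398239135742, 82.54594421386719), 30.358049392700195) [[430.0, -97.0], [472.0, -168.0], [490.0, -157.0], [448.0, -86.0]]
scene tape rack 36.084857568359375 102.34062026367188 51.02820587158203 502
side tape rack 38.55070909423828 94.39772767333984 50.88473129272461 359
```

View pics/w3.png

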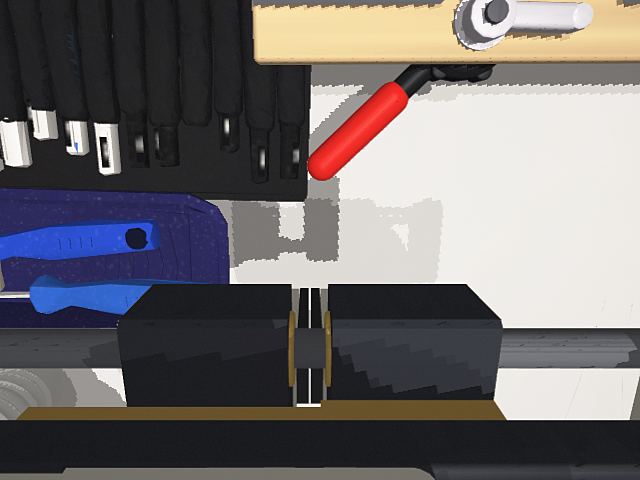

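Wrist view: handle from (405,95) to (320,168), unlocked, with the bar pointing right along the board's front (540,15). The tape centre is at y≈102, i.e. home. Next I go to the handle's left side.

```bash
python3 -m crank '[0.6,0,0,0,0,0,0, 0.6,0,0,0,0,0,0, 0.6,0,0,0,0,0,0, 0,0,-0.6,0,0,0,0, 0,0,-0.6,0,0,0,0, 0,0,-0.6,0,0,0,0, 0,0,-0.6,0,0,0,0, 0,0,-0.7,0,0,0,0, 0,0,-0.7,0,0,0,0, 0,0,0,0,0,0,0]'; python3 - <<'E'
import numpy as np
from bench import sense
ax=np.array([.5046,-.2077]);p=sense()["position"][:2];v=p-ax;r0=np.hypot(*v);a0=np.arctan2(v[1],v[0])
a=np.linspace(a0,np.radians(200),21);r=np.r_[np.linspace(r0,.12,5),np.full(16,.12)]
q=ax+r[:,None]*np.c_[np.cos(a),np.sin(a)]
print(p,r0,np.degrees(a0),(q[::5]*1000).round().tolist());print((np.diff(q,axis=0)/.04).round(2).tolist())
E
```

```text
clock: 18.05
position: [0.4726, -0.083, 0.2476]
eef_rot: [0.993, -0.118, -0.005, 0.001]
ft_force: [-1.0, -0.5, 0.1]
grip_width: 0.0005
finger_force: 0.0
[ 0.4725836  -0.08296713] 0.12877630895630685 104.39587947151203 [[473.0, -83.0], [430.0, -114.0], [398.0, -152.0], [385.0, -200.0], [392.0, -249.0]]
[[-0.24, -0.13], [-0.22, -0.15], [-0.21, -0.16], [-0.19, -0.18], [-0.2, -0.15], [-0.19, -0.16], [-0.18, -0.18], [-0.16, -0.19], [-0.14, -0.21], [-0.13, -0.22], [-0.11, -0.23], [-0.09, -0.23], [-0.07, -0.24], [-0.05, -0.25], [-0.03, -0.25], [-0.01, -0.25], [0.01, -0.25], [0.04, -0.25], [0.06, -0.24], [0.08, -0.24]]
```

```bash
python3 -m crank '[-0.24,-0.13,0,0,0,0,0, -0.22,-0.15,0,0,0,0,0, -0.21,-0.16,0,0,0,0,0, -0.19,-0.18,0,0,0,0,0, -0.2,-0.15,0,0,0,0,0, -0.19,-0.16,0,0,0,0,0, -0.18,-0.18,0,0,0,0,0, -0.16,-0.19,0,0,0,0,0, -0.14,-0.21,0,0,0,0,0, -0.13,-0.22,0,0,0,0,0]'
```

```text
clock: 18.88
position: [0.3998, -0.1516, 0.2528]
eef_rot: [0.993, -0.116, 0.0, -0.0]
ft_force: [0.8, 1.6, 0.6]
grip_width: 0.0004
finger_force: 0.6
```

```bash
python3 -m crank '[-0.11,-0.23,0,0,0,0,0, -0.09,-0.23,0,0,0,0,0, -0.07,-0.24,0,0,0,0,0, -0.05,-0.25,0,0,0,0,0, -0.03,-0.25,0,0,0,0,0, -0.01,-0.25,0,0,0,0,0, 0.01,-0.2,0,0,0,0,0, 0.02,-0.12,0,0,0,0,0, 0,0,0,0,0,0,0, 0,0,0,0,0,0,0]'
```

```text
clock: 19.72
position: [0.387, -0.222, 0.2524]
eef_rot: [0.993, -0.117, -0.0, 0.0]
ft_force: [0.3, -0.0, 0.5]
grip_width: 0.0006
finger_force: 0.0
```

```bash
python3 -m crank '[0.03,-0.12,0,0,0,0,0, 0.03,-0.12,0,0,0,0,0, 0.03,-0.12,0,0,0,0,0, 0.04,-0.12,0,0,0,0,0, 0,0,0,0,0,0,0, 0,0,0,0,0,0,0, 0,0,0,0,0,0,0, 0,0,0,0,0,0,0, 0,0,0,0,0,0,0, 0,0,0,0,0,0,0]'
```

```text
clock: 20.55
position: [0.3923, -0.2407, 0.2527]
eef_rot: [0.993, -0.116, 0.0, 0.0]
ft_force: [-0.1, -0.1, 0.4]
grip_width: 0.0001
finger_force: 0.0
```

```bash
python3 -m crank '[0.04,-0.09,0,0,0,0,0, 0.04,-0.09,0,0,0,0,0, 0.04,-0.09,0,0,0,0,0, 0,0,0,0,0,0,0, 0,0,0,0,0,0,0, 0,0,0,0,0,0,0, 0,0,0,0,0,0,0, 0,0,0,0,0,0,0, 0,0,0,0,0,0,0, 0,0,0,0,0,0,0]'; python3 - <<'E'
from h import *
p,d=read_camera("scene");cv2.imwrite("pics/s3.png",cv2.resize(p[150:350,150:420],None,fx=2.8,fy=2.8))
E
```

```text
clock: 21.38
position: [0.3945, -0.2488, 0.2512]
eef_rot: [0.993, -0.117, -0.004, -0.003]
ft_force: [-6.7, 32.4, 12.0]
grip_width: 0.0005
finger_force: 16.0
```

View pics/s3.png

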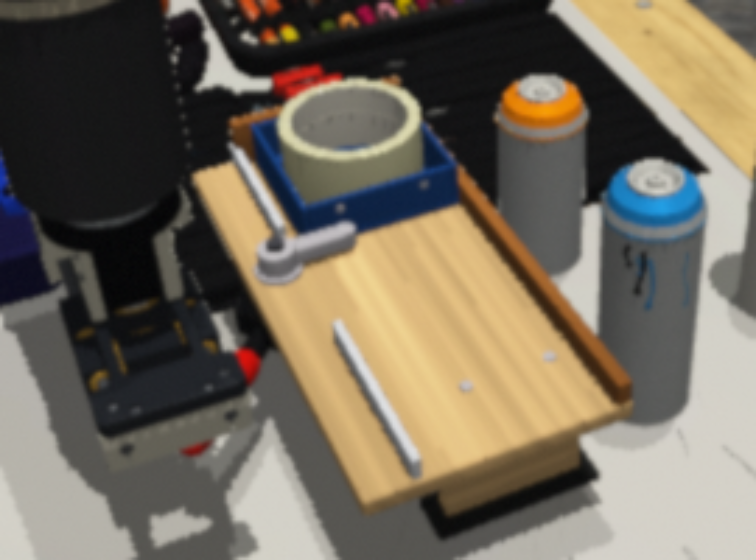

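The bar (crop (320,240)) now lies across the lane, parallel to and just behind the tray wall; the 33 N reaction shows the stop. I'll back off and lift.

```bash
python3 -m crank '[-0.04,0.2,0,0,0,0,0, -0.1,0.5,0,0,0,0,0, 0,0.4,0,0,0,0,0, 0,0,0.6,0,0,0,0, 0,0,0.8,0,0,0,0, 0,0,0.8,0,0,0,0, 0,0,0.8,0,0,0,0, 0,0,0.8,0,0,0,0, 0,0,0,0,0,0,0, 0,0,0,0,0,0,0]'; python3 - <<'E'
from h import *
c=get_calibration("wrist");p,d=read_camera("wrist");cv2.imwrite("pics/w4.png",p)
P=cloud(d,c);h=cv2.cvtColor(p,cv2.COLOR_BGR2HSV);H,S,V=[h[...,i] for i in range(3)]
b=blob((((H<6)|(H>174))&(S>150)&(V>90)&(P[...,0]<.52)&(P[...,2]>.05)).astype(np.uint8),(0,0,640,480))
r=cv2.minAreaRect((plane(np.argwhere(b)[:,::-1],c,.085)[:,:2]*1000).astype(np.float32));print(b.sum(),r,cv2.boxPoints(r).round().tolist())
E
```

```text
clock: 22.27
position: [0.392, -0.2078, 0.4066]
eef_rot: [0.993, -0.116, 0.002, -0.0]
ft_force: [-0.3, 0.4, -0.2]
grip_width: 0.0003
finger_force: 0.0
3412 ((427.2579650878906, -257.08428955078125), (81.39466857910156, 20.856657028198242), 32.07304000854492) [[387.0, -270.0], [398.0, -288.0], [467.0, -244.0], [456.0, -227.0]]
```

View pics/w4.png

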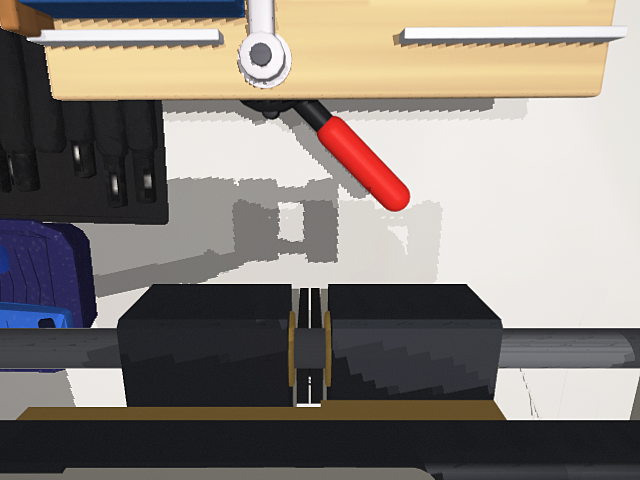

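The handle is at 212° world, the locked stop (211.8° expected). The bar at (262,20) sits close behind the tray, and the gripper is clear.

```bash
python3 -c "from bench import finish_job;print(finish_job())"
```

```text
the job is handed in; nothing more can be done
None
```

The tray is home against the end stop, the knob is fully back at its locked stop with the bar closed behind the tray, the cans were left untouched, and the job was handed in at about 22 s.

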